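# Show a tin's picture and use-by panel to the phone camera

## Robot

A 6-joint arm with a two-finger parallel gripper is mounted at the origin on the work surface. World frame = base frame: x ahead of the robot, y to its left, z up, the work surface at z = 0. Lengths are in m, angles in rad, forces in N, time in s.
With the tool pointing down it reaches from about 0.375 to 0.975 m from the base axis. Payload 3.8 kg.
Tool frame: the origin (TCP) lies on the mounting face of the last link; the fingertips stand 173 mm ahead of it and the grasp point (between the pads) lies 155 mm ahead of it; z points along the fingers, y is the line along which they close (so a half turn about z gives the same grasp; the last joint's range is limited). The gripper opens to 85 mm and grips with 20 to 120 N. Pads are 22 mm wide; open, the fingers measure 114 mm over their backs; the gripper's body (76 mm by 85 mm) begins 54 mm behind the grasp point. The pads swing forward as they close: fully open they stand 13 mm farther back than shut.
Start: joints at [-1.384, 0.264, 1.604, -0, 1.274, -0.037], TCP at [0.15, -0.658, 0.405] pointing down, gripper open.
Joint ranges: [-2.63, 2.63], [-0.94, 2.18], [0.31, 2.57], [-1.31, 4.45], [0, 2.66], [-2.55, 2.55]. Speed limits (rad/s): [2.57, 2.57, 3.14, 3.14, 3.14, 3.14].

## Interface

Orientations are given as a rotation vector (axis times angle).
In Python, from workcell import bot gives the robot as it stands.
- The arm moves only by the tool drive_tool, never from a script. Its argument "increments" is a list of rows, each an object with "delta_pos": the shift along the tool's x, y, z in mm, a list of three; "turn": the turn about the tool's z in rad; "jaw": the opening, from -1 (shut) to 1 (fully open). A call has 1 to 8 rows; each row shifts and turns the commanded pose from where the row before left it, along the tool's axes as they then stand; what a row does not reach is not made up. A row lasts 1/12 s, in which the tool goes at most 41.7 mm and 7.16 degrees, less where a joint would pass 70% of its speed; a pose out of reach is approached as far as the arm can. A call is refused whole if a number of a shift passes 41.7 or a number of a turn 0.125, either way. A call with a gripper value outside its range is refused whole. The fingers move at their own pace and stop on an object; "grip_force" is the grip in N (left out, the last holds). Time passes only in rows, so rows that do not move let the fingers close. It gives the time, the measured TCP pose, the force, the opening and the grip force at its end, in the units of the state.
- bot.read_state(): the state, without advancing time (a new reading comes with each control period).
- bot.read_camera(name): name is "scene" or "top"; returns a dict with "pixels" (384x512x3 uint8, red, green, blue), "fovy" (degrees; the focal length in pixels is half the picture's height over the tangent of half this angle, whatever the lens; pixels are square), "cx", "cy" (the principal point, pixels), "camera_from_world" (4x4, takes a point from world to camera coordinates). Camera axes: x right, y down, z forward; pixel columns grow to the right and rows downward; lengths in m; the calibration is good to about 2 mm. A picture is of the moment at which its call begins. There is no depth.
- bot.finish_job(): hands the job in; it is judged then, once.
The state is a dict: "time": time; "q": joint angles; "joint_vel": joint speeds; "joint_torque": joint torques, N m; "tool_pos": TCP position; "tcp_rot": TCP orientation; "wrist_force": force on the tool from outside, world axes, zero at the start; "torque": the same for the moment, N m; "width": opening from 0.0 (shut) to 1.0 (fully open); "grip_force": force on a finger pad.
Only numpy, scipy, OpenCV 4.12 (cv2) and the standard library are available. Lean on these libraries where they do the work, as an engineer would, in place of code of your own. Each camera call takes 0.05 s, during which the arm holds its last target. There are 200 camera calls.

## Task

Pick up the small red-labelled tin and hold it in the air in front of the phone camera on its stand: over the orange dot, in the middle of the camera's view, its axis 16 cm from the lens, leaning back with the camera's tilt so that its side faces the lens squarely, top end uppermost. Show the picture first and keep it still there for a second, then turn the tin a quarter turn about its own axis to show the white use-by panel, and finish while still holding it there, gripped and motionless, not put down. Do not touch the stand or phone with the gripper or the tin, and leave the other tins, the lid and the can opener where they are.

Things in the scene. Friction and masses are not known exactly. Their poses are not given: they have to be found in the camera images.
- red_tin: closed tin, red label, upright, 54 mm diameter, 90 mm tall, about 200 g. Origin: centre of its underside, z up its axis. Picture (red tomato on white) on its +x side; white use-by panel with dark bars on its +y side (from above, a quarter turn counter-clockwise). The ring pull on its lid has its loop towards the picture. At first the picture faces world +x within 75 degrees
- red_mid (a point): point on the red tin's axis, 27 mm above its underside (height of picture and panel): the point to bring to the show spot
- red_picture (a point): centre of the 34 mm picture, 27 mm out from the red tin's axis on its +x, 27 mm above its underside; picture and panel end 45 mm above the underside, so fingers gripping the upper half leave both clear
- red_panel (a point): centre of the use-by panel (28 mm wide, 36 mm high), 27 mm out from the red tin's axis on its +y, 27 mm above its underside
- camera: phone across in the stand's clamp, 150 x 72 x 8 mm, white back with a black lens in a 26 mm yellow ring. Origin: the lens. It looks along its own -x: towards the robot's side and 30 degrees down. Its +x points away from the tin, 30 degrees up; y level along the phone; z up, leaning 30 degrees towards the robot
- show_spot (a point): where red_mid is to be held: 160 mm before the lens on its line of sight, right above the orange dot, 0.19 to 0.24 m above the table; axes parallel to the camera's. Tin axes parallel to these show the picture squarely; tin y along this x, and z along z, show the panel
- stand: fixed copy stand: grey base plate 310 x 120 x 8 mm with a 28 mm orange dot, and a 16 mm post, 0.40 m high, 225 mm beyond the dot, carrying the phone. Origin: on the table under the dot; x level from dot to post (plate from 50 mm before the dot to 260 mm beyond), z up. The lens is 139 mm along x from the dot, 0.27 to 0.32 m up
- green_tin: same tin with a green label, 54 mm in diameter and 90 mm tall, about 200 g; origin at the centre of its underside; leave alone
- yellow_tin: same tin with a yellow label, 54 mm in diameter and 90 mm tall, about 200 g; origin at the centre of its underside; leave alone
- can_opener: white hand-held can opener lying on the table, 165 x 46 mm, 21 mm high, its steel wheels at its +x end; origin under its middle; leave alone
- open_tin: empty opened tin, white and red label, 74 mm in diameter, 110 mm tall; origin at the centre of its underside; leave alone
- tin_lid: round tin lid lying on the table, 72 mm in diameter, 4 mm thick; origin at the centre of its underside; leave alone
- big_tin: large closed tin, white and red label, 74 mm in diameter, 110 mm tall; origin at the centre of its underside; leave alone

How it is judged:
On the way:
1. the red tin is held still in the air at the show spot with its picture square to the lens (x of red_mid in the frame of camera between -0.185 and -0.135 m and y of red_mid in the frame of camera between -0.025 and 0.025 m and z of red_mid in the frame of camera between -0.025 and 0.025 m and x of red_picture in the frame of camera above -0.16 m and angle between the x axis of red_tin and the x axis of camera, either way round below 0.25 rad and angle between the z axis of red_tin and the z axis of camera, either way round below 0.25 rad and angle between red_tin's own z axis and vertical below 1.2 rad and contact force between red_tin and the fingers above 1 N and contact force between red_tin and stand below 0.1 N and linear speed of red_tin below 0.03 m/s and angular speed of red_tin below 0.2 rad/s), for 0.5 s.
At the end, for the whole second after the job is handed in: The fingers alone hold the red tin, still, in the air: its axis point 27 mm above the underside is within 25 mm of the show spot along each camera axis, the use-by panel faces the lens and the tin's axis follows the camera's tilt, each within 0.25 rad, top end up (x of red_mid in the frame of camera between -0.185 and -0.135 m and y of red_mid in the frame of camera between -0.025 and 0.025 m and z of red_mid in the frame of camera between -0.025 and 0.025 m and x of red_panel in the frame of camera above -0.16 m and angle between the y axis of red_tin and the x axis of camera, either way round below 0.25 rad and angle between the z axis of red_tin and the z axis of camera, either way round below 0.25 rad and angle between red_tin's own z axis and vertical below 1.2 rad and contact force between red_tin and the fingers above 1 N and contact force between red_tin and stand below 0.1 N and linear speed of red_tin below 0.03 m/s and angular speed of red_tin below 0.2 rad/s); the arm keeps its last pose, push and grip.
It fails at once if the green or yellow tin is shifted by more than 30 mm or tipped (distance of any of green_tin, yellow_tin from where it was at the start of the episode above 0.03 m or angle between any of green_tin, yellow_tin's own z axis and vertical above 0.35 rad).
It fails at once if the can opener or the lid is shifted by more than 30 mm or tipped (distance of any of can_opener, tin_lid from where it was at the start of the episode above 0.03 m or angle between any of can_opener, tin_lid's own z axis and vertical above 0.35 rad).
It fails at once if a large tin is shifted by more than 30 mm or tipped (distance of any of open_tin, big_tin from where it was at the start of the episode above 0.03 m or angle between any of open_tin, big_tin's own z axis and vertical above 0.35 rad).
It fails at once if the robot or the red tin bumps the stand or the phone (more than 2 N) (contact force between any of the arm, the fingers, red_tin and stand above 2 N).
It also fails if it takes over 38 s, if anything falls off the work surface, if the arm or the gripper's body presses on something with over 40 N, if the wrist force passes 120 N, or if a joint passes its speed limit or range.

## Working session

There is one attempt and no reset: what is moved stays moved. The work goes in short steps, Python scripts to look and compute and a tool call to move; the robot and the scene stay as the last step left them, time stands still between calls to the robot, and variables do not carry over. Pictures are saved under pics/ and viewed, at most 10 in all, crops included, and the job is handed in when it is done.

Besides the shell and the picture viewer there is one more tool, called after "Request:" as name([rows], argument=value, ...), one row to a line, values as JSON. drive_tool: Moves the arm, as the interface text tells. Its arguments: {"type":"object","properties":{"increments":{"type":"array"},"grip_force":{"type":"number"}},"required":["increments"]}

```bash
mkdir -p pics
python3 - <<'E'
from workcell import bot
import cv2,numpy as np
for n in("scene","top"):
    c=bot.read_camera(n); cv2.imwrite(f"pics/{n}0.png",cv2.resize(c["pixels"][:,:,::-1],(800,600)))
    np.savez(f"{n}0.npz",**c); print(n,c["fovy"],c["cx"],c["cy"],np.round(c["camera_from_world"],4).tolist())
print(bot.read_state())
E
```

```text
scene 46.614623148954706 249.85969915629911 188.1324198629477 [[-0.5459, 0.8378, 0.0111, 0.2862], [0.6575, 0.4366, -0.614, -0.2886], [-0.5193, -0.3279, -0.7892, 2.0167], [0.0, 0.0, 0.0, 1.0]]
top 49.49153464418366 259.03716082692483 188.17879081680005 [[-0.0257, -0.9997, -0.0015, 0.0563], [-0.9772, 0.0255, -0.211, 0.5895], [0.2109, -0.0039, -0.9775, 1.2069], [0.0, 0.0, 0.0, 1.0]]
{'time': 0.1, 'q': array([-1.38389965e+00,  2.64717317e-01,  1.60525561e+00, -2.15060464e-06,
        1.27367682e+00, -3.68720046e-02]), 'joint_vel': array([-0.0012609 , -0.00262839, -0.00278312, -0.00066738,  0.00019296,
        0.00124832]), 'joint_torque': array([ 1.90792921e-04, -5.16705859e+01, -3.68589950e+01, -6.63872652e-05,
        6.30801034e-03,  4.13150127e-07]), 'tool_pos': array([ 0.14974613, -0.65786776,  0.40344971]), 'tcp_rot': array([-3.11991131e+00, -3.50534105e-01,  2.45218879e-04]), 'wrist_force': array([0.08247294, 0.17749746, 0.52729783]), 'torque': array([-0.02660632,  0.0483906 , -0.04685693]), 'grip_force': 0.0, 'width': 0.9992144244316588}
```

View pics/top0.png

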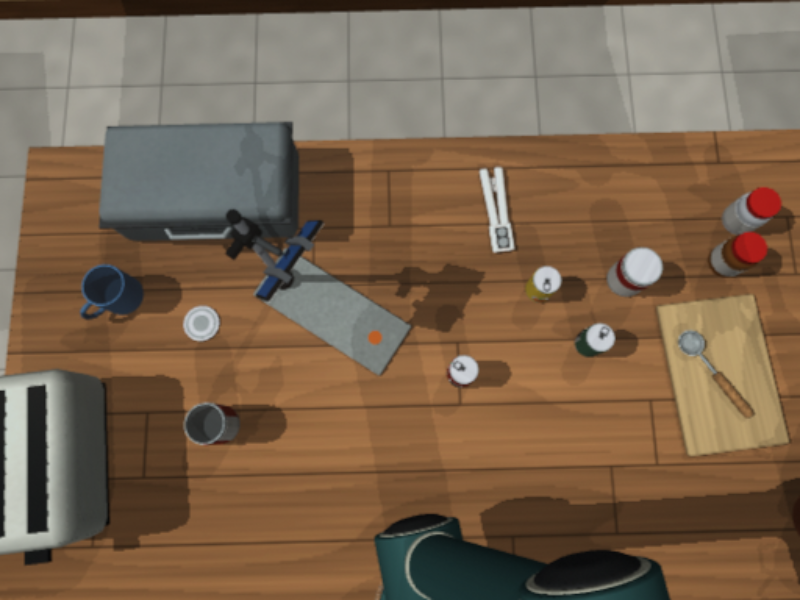

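View pics/scene0.png

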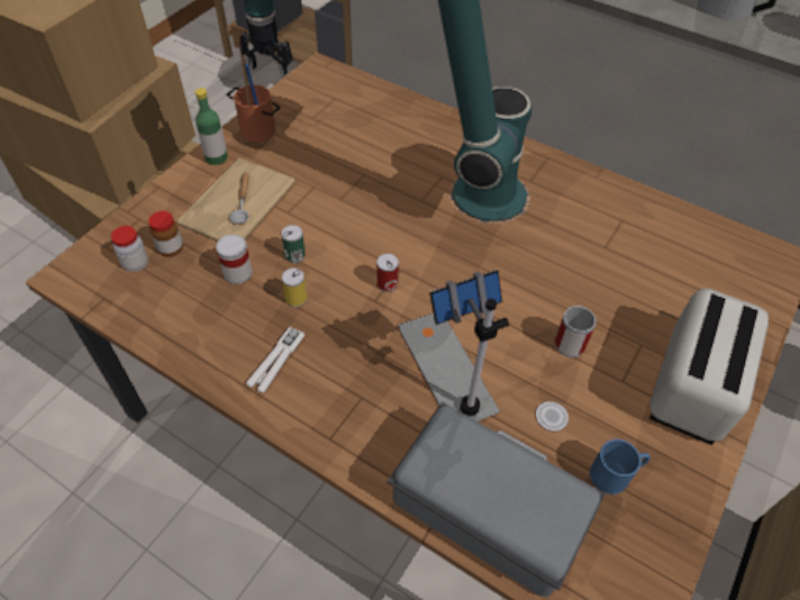

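The top view shows the orange dot at (375,338) and the red tin's lid at (464,370), in 800x600 pixels, with the plate running up-left to the post. The scene view shows the tin at (388,272), its picture facing low right, and the phone's screen side from (432,292) to (503,298).

```bash
cat > h.py <<'E'
import numpy as np,cv2
def load(n): return dict(np.load(n+".npz"))
def proj(c,P):
    f=192/np.tan(np.radians(float(c["fovy"]))/2); T=c["camera_from_world"]
    p=np.atleast_2d(P)@T[:3,:3].T+T[:3,3]
    return np.c_[c["cx"]+f*p[:,0]/p[:,2],c["cy"]+f*p[:,1]/p[:,2]]
def plane(c,uv,z):
    f=192/np.tan(np.radians(float(c["fovy"]))/2); T=c["camera_from_world"]
    uv=np.atleast_2d(uv); d=np.c_[(uv[:,0]-c["cx"])/f,(uv[:,1]-c["cy"])/f,np.ones(len(uv))]@T[:3,:3]
    o=-T[:3,:3].T@T[:3,3]; return o+d*((z-o[2])/d[:,2])[:,None]
E
python3 - <<'E'
from h import *
t,s=load("top0"),load("scene0")
for c,n in((t,'top'),(s,'scene')):
    hsv=cv2.cvtColor(c["pixels"],cv2.COLOR_RGB2HSV)
    m=cv2.inRange(hsv,(5,200,170),(16,255,255)); k,l,st,ce=cv2.connectedComponentsWithStats(m)
    for i in range(1,k):
        if st[i,4]>12: print(n,'dot?',ce[i],st[i,4],plane(c,ce[i],.008))
print('tin top',plane(t,[464*.64,370*.64],.09))
print('plate corners',plane(t,np.array([[411,326],[380,374],[258,300]])*.64,.008))
def crop(c,x,y,w,h,k): return cv2.resize(c["pixels"][y:y+h,x:x+w,::-1],(w*k,h*k),interpolation=cv2.INTER_CUBIC)
a=np.hstack([crop(t,277,217,40,40,7),crop(s,228,152,40,40,7)])
b=np.hstack([crop(t,155,130,80,80,4),crop(s,265,165,60,80,4)])
o=np.zeros((600,560,3),np.uint8);o[:280]=a;o[280:]=b;cv2.imwrite("pics/crop.png",o)
E
```

```text
top dot? [239.5        215.29411765] 34 [[0.51720562 0.10436266 0.008     ]]
tin top [[ 0.4374832  -0.06539664  0.09      ]]
plate corners [[0.53642445 0.02989813 0.008     ]
 [0.44161688 0.09408342 0.008     ]
 [0.59802633 0.33951231 0.008     ]]
```

View pics/crop.png

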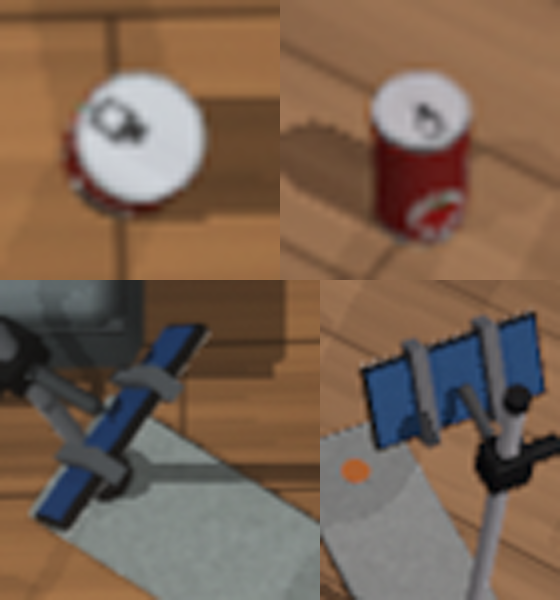

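Zoomed crops: top-left shows the lid with its ring-pull loop pointing up-left (about 60° yaw), top-right shows the picture at about (436,216) right of the tin's axis. The phone's screen corners are clear in both lower crops.

Run:
```python
from h import *
from scipy.optimize import least_squares
from scipy.spatial.transform import Rotation as R
t,s=load("top0"),load("scene0")
def geo(p):
    x,y,a,h=p[:4]; D=np.array([x,y,0]); Rs=R.from_euler('z',a); Rc=Rs*R.from_euler('y',-30,degrees=True)
    L=D+Rs.apply([.139,0,h]); return D,Rs,Rc,L
top_ph=np.array([[208,142],[172,192],[197,141.5],[163.75,188.75]])
sc_ph=np.array([[318.75,173.5],[275.5,187.5],[321.25,192.5],[279.5,207.5]])  # which y-side resolved below
plt=np.array([[411,326],[380,374],[258,300]])*.64
def res(p,flip):
    D,Rs,Rc,L=geo(p); q=1 if not flip else -1
    dx,dy,dz=p[4:7]
    c=lambda sy,sz:L+Rc.apply([.006+dx,sy*.075+dy,sz*.036+dz])
    tp=np.array([c(-1,1),c(1,1),c(-1,-1),c(1,-1)])
    sp=np.array([c(q,1),c(-q,1),c(q,-1),c(-q,-1)])
    P=lambda v:D+Rs.apply(v)
    return np.concatenate([(proj(t,tp)-top_ph).ravel(),(proj(s,sp)-sc_ph).ravel(),
      (proj(t,np.array([P([-.05,-.06,.008]),P([-.05,.06,.008]),P([.26,.06,.008])][:2]))-plt[:2]).ravel(),
      2*(proj(t,P([0,0,.008]))-[239.5,215.3]).ravel(),2*(proj(s,P([0,0,.008]))-[273.75,212.5]).ravel(),np.array([dx,dy,dz])/.004])
for f in(0,1):
    r=least_squares(res,[.517,.104,.98,.29,0,0,0],args=(f,));print(f,r.cost,np.round(r.x,4),np.round(r.fun,1).tolist())
    if r.cost<200:
        D,Rs,Rc,L=geo(r.x);print('lens',L,'show',L+Rc.apply([-.16,0,0]))
# tin: lid ellipse + label
def tin(p):
    x,y=p; th=np.linspace(0,6.28,60); C=np.c_[x+.027*np.cos(th),y+.027*np.sin(th),0*th+.09]
    a=proj(t,C);b=proj(s,C)
    e=lambda q:[q[:,0].min(),q[:,0].max(),q[:,1].min(),q[:,1].max()]
    return np.r_[np.array(e(a))-[277+75/7,277+206/7,217+71/7,217+206/7],np.array(e(b))-[228+(372-280)/7,228+(470-280)/7,152+70/7,152+150/7]]
r=least_squares(tin,[.437,-.065]);print('tin',r.x,np.round(r.fun,1))
x,y=r.x
for d in range(20,90,10):
    a=np.radians(d); u=np.array([np.cos(a),np.sin(a)])
    pc=proj(s,[x+.027*u[0],y+.027*u[1],.027])[0]; lo=proj(s,[x+.018*u[0],y+.018*u[1],.09])[0];lt=proj(t,[x+.018*u[0],y+.018*u[1],.09])[0]
    print(d,'pic crop',((pc-[228,152])*7+[280,0]).round(),'loop s',((lo-[228,152])*7+[280,0]).round(),'loop t',((lt-[277,217])*7).round())
```

```text
0 7.184188628739217 [ 5.173e-01  1.043e-01  9.770e-01  3.133e-01 -1.400e-03  5.000e-04
  8.000e-04] [-1.6, -0.9, -1.4, 0.5, 0.8, 0.2, 0.3, 1.2, -0.5, -0.8, -0.9, -0.3, -0.2, 0.8, -1.2, 0.5, 0.2, -0.8, -0.7, 0.7, 0.0, -0.1, -0.2, -0.6, -0.4, 0.1, 0.2]
lens [0.59507991 0.21949341 0.31327389] show [0.5175565  0.10464515 0.23327389]
1 4005.7741542803174 [ 0.5168  0.1045  1.1809  0.3053 -0.0046 -0.0247  0.0026] [-6.3, -2.2, 5.3, 4.4, -4.9, 1.4, 5.2, 7.4, -41.9, 18.4, 39.6, -16.8, -38.6, 19.3, 40.3, -17.2, -1.9, -5.2, 4.2, -0.3, -0.1, 0.2, 0.1, -0.7, -1.1, -6.2, 0.7]
tin [ 0.43891707 -0.06484628] [-0.2 -0.4 -0.1 -0.8  0.1 -0.1 -0.5 -1.4]
20 pic crop [409. 210.] loop s [414. 127.] loop t [122.  95.]
30 pic crop [417. 211.] loop s [419. 128.] loop t [115.  98.]
40 pic crop [426. 211.] loop s [425. 128.] loop t [109. 103.]
50 pic crop [434. 210.] loop s [430. 127.] loop t [104. 108.]
60 pic crop [441. 208.] loop s [436. 125.] loop t [100. 114.]
70 pic crop [448. 204.] loop s [440. 123.] loop t [ 97. 121.]
80 pic crop [455. 200.] loop s [445. 120.] loop t [ 95. 129.]
```

Request:
drive_tool([
  {"delta_pos": [26,-32,0],"turn": 0,"jaw": 1},
  {"delta_pos": [26,-32,0],"turn": 0,"jaw": 1},
  {"delta_pos": [26,-32,0],"turn": 0,"jaw": 1},
  {"delta_pos": [26,-32,0],"turn": 0,"jaw": 1},
  {"delta_pos": [26,-32,0],"turn": 0,"jaw": 1},
  {"delta_pos": [26,-32,0],"turn": 0,"jaw": 1},
  {"delta_pos": [26,-32,0],"turn": 0,"jaw": 1},
  {"delta_pos": [26,-32,0],"turn": 0,"jaw": 1},
])

```text
time: 0.77
tool_pos: [0.296, -0.3604, 0.4042]
tcp_rot: [-3.122, -0.35, 0.0]
wrist_force: [1.3, -0.3, -0.0]
width: 0.997
grip_force: 0.0
```

Run:
```python
from workcell import bot
s=bot.read_state();print({k:s[k] for k in('time','q','tool_pos','tcp_rot')})
```

```text
{'time': 0.7667, 'q': array([-9.36619040e-01, -1.39020396e-01,  2.03151250e+00,  1.66392054e-04,
        1.24961134e+00,  4.11002095e-01]), 'tool_pos': array([ 0.29599895, -0.36035753,  0.40421344]), 'tcp_rot': array([-3.12154473e+00, -3.49695590e-01,  1.85561854e-04])}
```

Request:
drive_tool([
  {"delta_pos": [26,-32,0],"turn": 0,"jaw": 1},
  {"delta_pos": [26,-32,0],"turn": 0,"jaw": 1},
  {"delta_pos": [26,-32,0],"turn": 0,"jaw": 1},
  {"delta_pos": [26,-32,0],"turn": 0,"jaw": 1},
  {"delta_pos": [26,-32,0],"turn": 0,"jaw": 1},
  {"delta_pos": [26,-32,0],"turn": 0,"jaw": 1},
  {"delta_pos": [26,-32,0],"turn": 0,"jaw": 1},
  {"delta_pos": [26,-32,0],"turn": 0,"jaw": 1},
])

```text
time: 1.43
tool_pos: [0.4419, -0.0645, 0.4046]
tcp_rot: [3.122, 0.351, 0.0]
wrist_force: [0.9, -0.2, -0.1]
width: 1.004
grip_force: 0.0
```

Run:
```python
from workcell import bot
s=bot.read_state();print({k:s[k] for k in('time','q','tool_pos','tcp_rot')})
```

```text
{'time': 1.4333, 'q': array([-2.00694360e-01, -1.80906521e-01,  2.06640895e+00, -1.35430948e-04,
        1.25591317e+00,  1.14623274e+00]), 'tool_pos': array([ 0.44188021, -0.06450591,  0.40455357]), 'tcp_rot': array([3.12174888e+00, 3.50964764e-01, 2.02405222e-04])}
```

Request:
drive_tool([
  {"delta_pos": [-3,0,8],"turn": -0.125,"jaw": 1},
  {"delta_pos": [0,0,14],"turn": -0.125,"jaw": 1},
  {"delta_pos": [0,0,14],"turn": -0.125,"jaw": 1},
  {"delta_pos": [0,0,14],"turn": -0.125,"jaw": 1},
  {"delta_pos": [0,0,14],"turn": -0.125,"jaw": 1},
  {"delta_pos": [0,0,14],"turn": -0.125,"jaw": 1},
  {"delta_pos": [0,0,14],"turn": -0.125,"jaw": 1},
  {"delta_pos": [0,0,14],"turn": -0.125,"jaw": 1},
])

```text
time: 2.1
tool_pos: [0.4385, -0.0671, 0.2977]
tcp_rot: [-2.565, -1.812, 0.001]
wrist_force: [-0.8, 0.1, -0.6]
width: 1.002
grip_force: 0.0
```

Request:
drive_tool([
  {"delta_pos": [0,0,14],"turn": -0.125,"jaw": 1},
  {"delta_pos": [0,0,14],"turn": -0.125,"jaw": 1},
  {"delta_pos": [0,0,14],"turn": -0.125,"jaw": 1},
  {"delta_pos": [0,0,14],"turn": -0.125,"jaw": 1},
  {"delta_pos": [0,0,10],"turn": -0.125,"jaw": 1},
  {"delta_pos": [0,0,6],"turn": -0.125,"jaw": 1},
  {"delta_pos": [0,0,0],"turn": 0,"jaw": 1},
  {"delta_pos": [0,0,0],"turn": 0,"jaw": 1},
])

```text
time: 2.77
tool_pos: [0.4385, -0.0672, 0.2261]
tcp_rot: [-1.736, -2.617, 0.001]
wrist_force: [-0.4, 0.8, -0.0]
width: 1.002
grip_force: 0.0
```

Run:
```python
from workcell import bot
import cv2,numpy as np
s=bot.read_state();print({k:s[k] for k in('time','q','tool_pos','tcp_rot')})
a=bot.read_camera("top")["pixels"][200:280,250:350,::-1];b=bot.read_camera("scene")["pixels"][110:210,190:290,::-1]
cv2.imwrite("pics/g.png",np.hstack([cv2.resize(a,(400,400)),cv2.resize(b,(400,400))]))
```

```text
{'time': 2.7667, 'q': array([-2.08235588e-01,  1.73260596e-02,  2.24760203e+00,  2.52398438e-05,
        8.78309551e-01, -6.07757520e-01]), 'tool_pos': array([ 0.43845587, -0.06719185,  0.22613881]), 'tcp_rot': array([-1.73562594e+00, -2.61678337e+00,  9.23395529e-04])}
```

View pics/g.png

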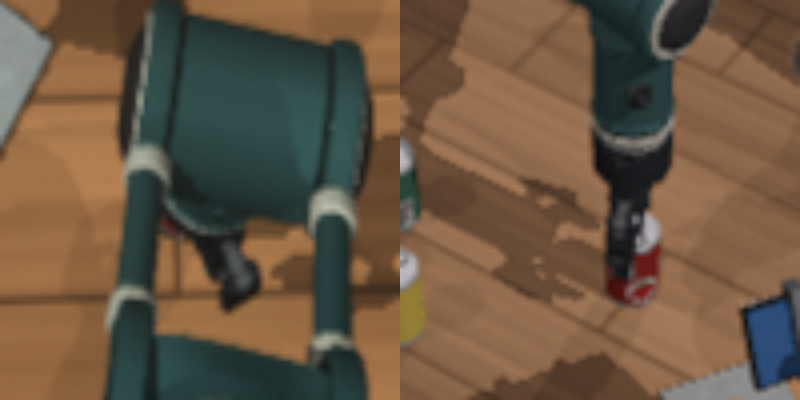

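The gripper straddles the red tin, its fingers either side and the picture clear below. Close and lift.

Request:
drive_tool([
  {"delta_pos": [0,0,0],"turn": 0,"jaw": 0.4},
  {"delta_pos": [0,0,0],"turn": 0,"jaw": 0.2},
  {"delta_pos": [0,0,0],"turn": 0,"jaw": 0},
  {"delta_pos": [0,0,0],"turn": 0,"jaw": -0.5},
  {"delta_pos": [0,0,0],"turn": 0,"jaw": -1},
  {"delta_pos": [0,0,0],"turn": 0,"jaw": -1},
  {"delta_pos": [0,0,0],"turn": 0,"jaw": -1},
  {"delta_pos": [0,0,0],"turn": 0,"jaw": -1},
], grip_force=60)

```text
time: 3.53
tool_pos: [0.4396, -0.0674, 0.2277]
tcp_rot: [1.731, 2.619, 0.001]
wrist_force: [-0.4, 1.2, 5.9]
width: 0.614
grip_force: 62.0
```

Request:
drive_tool([
  {"delta_pos": [0,0,-5],"turn": 0,"jaw": -1},
  {"delta_pos": [0,0,-15],"turn": 0,"jaw": -1},
  {"delta_pos": [0,0,-30],"turn": 0,"jaw": -1},
  {"delta_pos": [0,0,-40],"turn": 0,"jaw": -1},
  {"delta_pos": [0,0,-40],"turn": 0,"jaw": -1},
  {"delta_pos": [0,0,-40],"turn": 0,"jaw": -1},
  {"delta_pos": [0,0,-40],"turn": 0,"jaw": -1},
  {"delta_pos": [0,0,-40],"turn": 0,"jaw": -1},
])

```text
time: 4.2
tool_pos: [0.4379, -0.0671, 0.478]
tcp_rot: [-1.731, -2.62, 0.001]
wrist_force: [0.7, -0.4, -0.4]
width: 0.616
grip_force: 62.9
```

Run:
```python
from workcell import bot
import numpy as np
from scipy.optimize import least_squares
s=bot.read_state();print({k:s[k] for k in('time','q','tool_pos','tcp_rot','width','grip_force')})
Q=np.array([[-1.3839,.264717,1.605256,1.27368],[-.93662,-.13902,2.03151,1.24961],[-.208236,.017326,2.247602,.87831],[-.200694,-.180907,2.066409,1.255913],s['q'][[0,1,2,4]]])
P=np.array([[.149746,-.657868,.40345],[.295999,-.360358,.404213],[.438456,-.067192,.226139],[.44188,-.064506,.404554],s['tool_pos']])
def fk(p,q):
    a,h,o,L1,L2,d,e=p;b=q[:,1]+q[:,2];g=b+q[:,3]
    r=a+L1*np.sin(q[:,1])+L2*np.sin(b)+e*np.cos(b)+d*np.sin(g);z=h+L1*np.cos(q[:,1])+L2*np.cos(b)-e*np.sin(b)+d*np.cos(g)
    return np.c_[r*np.cos(q[:,0])-o*np.sin(q[:,0]),r*np.sin(q[:,0])+o*np.cos(q[:,0]),z]
r=least_squares(lambda p:np.r_[(fk(p,Q)-P).ravel()*1e3,(p[0])*10,p[6]*10,(p[5]-.1)*10],[0,.15,.025,.45,.45,.1,0]);print(r.x.round(4),r.fun.round(1))
```

```text
{'time': 4.2, 'q': array([-2.08269873e-01, -2.26551711e-01,  1.96960315e+00, -1.63518591e-04,
        1.40006520e+00, -6.10986285e-01]), 'tool_pos': array([ 0.43789472, -0.06712095,  0.47798841]), 'tcp_rot': array([-1.73148445e+00, -2.61973868e+00,  1.11347002e-03]), 'width': 0.6162408975754188, 'grip_force': 62.859240554098506}
[-1.000e-04  1.791e-01  2.490e-02  5.118e-01  5.662e-01  1.014e-01
  1.400e-03] [-0.   0.   0.  -0.   0.   0.   0.  -0.  -0.  -0.1  0.  -0.   0.1  0.
  0.  -0.   0.   0. ]
```

Request:
drive_tool([
  {"delta_pos": [37,10,-8],"turn": 0,"jaw": -1},
  {"delta_pos": [37,10,-8],"turn": 0,"jaw": -1},
  {"delta_pos": [37,10,-8],"turn": 0,"jaw": -1},
  {"delta_pos": [37,10,-8],"turn": 0,"jaw": -1},
  {"delta_pos": [37,10,-8],"turn": 0,"jaw": -1},
  {"delta_pos": [37,10,-8],"turn": 0,"jaw": -1},
  {"delta_pos": [37,10,-8],"turn": 0,"jaw": -1},
  {"delta_pos": [34,-12,-8],"turn": 0,"jaw": -1},
])

```text
time: 4.87
tool_pos: [0.3777, 0.2275, 0.5399]
tcp_rot: [-1.731, -2.621, 0.001]
wrist_force: [0.3, 0.4, -1.0]
width: 0.611
grip_force: 63.0
```

Request:
drive_tool([
  {"delta_pos": [34,-12,-8],"turn": 0,"jaw": -1},
  {"delta_pos": [34,-12,-8],"turn": 0,"jaw": -1},
  {"delta_pos": [34,-12,-8],"turn": 0,"jaw": -1},
  {"delta_pos": [34,-12,-8],"turn": 0,"jaw": -1},
  {"delta_pos": [34,-12,-8],"turn": 0,"jaw": -1},
  {"delta_pos": [34,-12,-8],"turn": 0,"jaw": -1},
  {"delta_pos": [22,34,0],"turn": 0,"jaw": -1},
  {"delta_pos": [22,34,0],"turn": 0,"jaw": -1},
])

```text
time: 5.53
tool_pos: [0.2739, 0.4528, 0.59]
tcp_rot: [-1.726, -2.625, -0.003]
wrist_force: [0.7, 0.0, -1.2]
width: 0.613
grip_force: 63.2
```

Request:
drive_tool([
  {"delta_pos": [22,34,0],"turn": 0,"jaw": -1},
  {"delta_pos": [22,34,0],"turn": 0,"jaw": -1},
  {"delta_pos": [22,34,0],"turn": 0,"jaw": -1},
  {"delta_pos": [22,34,0],"turn": 0,"jaw": -1},
  {"delta_pos": [22,34,0],"turn": 0,"jaw": -1},
  {"delta_pos": [22,34,0],"turn": 0,"jaw": -1},
  {"delta_pos": [22,34,0],"turn": 0,"jaw": -1},
  {"delta_pos": [22,34,0],"turn": 0,"jaw": -1},
])

```text
time: 6.2
tool_pos: [0.4585, 0.7214, 0.5871]
tcp_rot: [1.732, 2.621, -0.004]
wrist_force: [-0.1, 0.6, -0.5]
width: 0.617
grip_force: 63.2
```

```bash
cat > st.py <<'E'
from workcell import bot
import numpy as np
from scipy.spatial.transform import Rotation as R
s=bot.read_state();M=R.from_rotvec(s['tcp_rot']).as_matrix()
print(round(s['time'],2),'q',s['q'].round(3),'pos',s['tool_pos'].round(4),'tilt',np.degrees(np.arccos(-M[2,2])).round(2),'az',np.degrees(np.arctan2(M[1,2],M[0,2])).round(1),'w',round(s['width'],3),'\n',M.round(3).tolist())
E
python3 st.py
```

```text
6.2 q [ 0.976  0.617  0.789 -0.     1.739  0.573] pos [0.4585 0.7214 0.5871] tilt 0.14 az -119.6 w 0.617 
 [[-0.392, 0.92, -0.001], [0.92, 0.392, -0.002], [-0.002, -0.002, -1.0]]
```

Now push past the reach limit along the arm's plane, to see whether the tool tilts.

Request:
drive_tool([
  {"delta_pos": [22,34,0],"turn": 0,"jaw": -1},
  {"delta_pos": [22,34,0],"turn": 0,"jaw": -1},
  {"delta_pos": [22,34,0],"turn": 0,"jaw": -1},
  {"delta_pos": [22,34,0],"turn": 0,"jaw": -1},
  {"delta_pos": [11,17,0],"turn": 0,"jaw": -1},
  {"delta_pos": [11,17,0],"turn": 0,"jaw": -1},
])

```text
time: 6.7
tool_pos: [0.5213, 0.811, 0.5518]
tcp_rot: [-1.731, -2.619, -0.093]
wrist_force: [-0.5, 0.5, -0.3]
width: 0.61
grip_force: 65.2
```

```bash
python3 st.py
```

```text
6.7 q [0.973 0.943 0.314 0.002 1.825 0.571] pos [0.5213 0.811  0.5518] tilt 3.4 az 57.4 w 0.61 
 [[-0.392, 0.919, 0.032], [0.919, 0.391, 0.05], [0.033, 0.049, -0.998]]
```

Request:
drive_tool([
  {"delta_pos": [22,34,0],"turn": 0,"jaw": -1},
  {"delta_pos": [22,34,0],"turn": 0,"jaw": -1},
  {"delta_pos": [22,34,0],"turn": 0,"jaw": -1},
  {"delta_pos": [22,34,0],"turn": 0,"jaw": -1},
])

```text
time: 7.03
tool_pos: [0.5426, 0.8384, 0.5242]
tcp_rot: [-1.724, -2.609, -0.274]
wrist_force: [1.0, -0.1, -2.4]
width: 0.611
grip_force: 65.2
```

```bash
python3 st.py
```

```text
7.03 q [0.971 0.976 0.311 0.005 1.68  0.569] pos [0.5426 0.8384 0.5242] tilt 10.0 az 57.2 w 0.611 
 [[-0.397, 0.913, 0.094], [0.913, 0.382, 0.146], [0.097, 0.144, -0.985]]
```

Request:
drive_tool([
  {"delta_pos": [-22,-34,0],"turn": 0,"jaw": -1},
  {"delta_pos": [-22,-34,0],"turn": 0,"jaw": -1},
])

```text
time: 7.2
tool_pos: [0.5166, 0.7993, 0.5066]
tcp_rot: [-1.725, -2.61, -0.261]
wrist_force: [1.1, 0.9, -0.8]
width: 0.615
grip_force: 65.2
```

```bash
python3 st.py
```

```text
7.2 q [0.97  0.779 0.679 0.005 1.517 0.567] pos [0.5166 0.7993 0.5066] tilt 9.53 az 57.2 w 0.615 
 [[-0.396, 0.914, 0.09], [0.914, 0.382, 0.139], [0.093, 0.137, -0.986]]
```

The tilt persists when moving back inside reach. Keep pushing toward 30°.

Request:
drive_tool([
  {"delta_pos": [22,34,0],"turn": 0,"jaw": -1},
  {"delta_pos": [22,34,0],"turn": 0,"jaw": -1},
  {"delta_pos": [22,34,0],"turn": 0,"jaw": -1},
  {"delta_pos": [22,34,0],"turn": 0,"jaw": -1},
  {"delta_pos": [22,34,0],"turn": 0,"jaw": -1},
  {"delta_pos": [22,34,0],"turn": 0,"jaw": -1},
  {"delta_pos": [22,34,0],"turn": 0,"jaw": -1},
  {"delta_pos": [22,34,0],"turn": 0,"jaw": -1},
])

```text
time: 7.87
tool_pos: [0.5697, 0.8719, 0.5041]
tcp_rot: [-1.703, -2.577, -0.555]
wrist_force: [-0.4, -1.0, -0.6]
width: 0.612
grip_force: 65.2
```

```bash
python3 st.py
```

```text
7.87 q [0.966 1.005 0.311 0.01  1.47  0.564] pos [0.5697 0.8719 0.5041] tilt 20.36 az 57.1 w 0.612 
 [[-0.411, 0.892, 0.189], [0.891, 0.349, 0.292], [0.194, 0.289, -0.938]]
```

Request:
drive_tool([
  {"delta_pos": [22,34,0],"turn": 0,"jaw": -1},
  {"delta_pos": [22,34,0],"turn": 0,"jaw": -1},
  {"delta_pos": [22,34,0],"turn": 0,"jaw": -1},
  {"delta_pos": [22,34,0],"turn": 0,"jaw": -1},
  {"delta_pos": [22,34,0],"turn": 0,"jaw": -1},
  {"delta_pos": [22,34,0],"turn": 0,"jaw": -1},
])

```text
time: 8.37
tool_pos: [0.5861, 0.8912, 0.5204]
tcp_rot: [-1.671, -2.528, -0.814]
wrist_force: [-0.6, -0.0, -0.7]
width: 0.614
grip_force: 65.2
```

```bash
python3 st.py
python3 - <<'E'
from workcell import bot
import numpy as np
from scipy.spatial.transform import Rotation as R
s=bot.read_state();M=R.from_rotvec(s['tcp_rot']).as_matrix()
S=np.array([.5175,.1046,.233]); 
# red_mid in tool: grasp TCP z .227, tin upright -> 0.200 along tool z
T=S-M@np.array([0,0,.2]);print('target TCP',T)
d=T-s['tool_pos'];print('world',d,'tool',(M.T@d*1e3).round(1))
W=np.array([.30,.36,.62]);print('via',(M.T@(W-s['tool_pos'])*1e3).round(1),(M.T@(T-W)*1e3).round(1))
c=R.from_euler('ZY',[.977,-np.pi/6]).as_matrix();print('up err deg',np.degrees(np.arccos(-M[:,2]@c[:,2])))
E
```

```text
8.37 q [0.963 1.001 0.311 0.016 1.304 0.56 ] pos [0.5861 0.8912 0.5204] tilt 30.09 az 57.0 w 0.614 
 [[-0.433, 0.859, 0.273], [0.857, 0.298, 0.42], [0.279, 0.416, -0.865]]
target TCP [0.46281726 0.02055342 0.40604904]
world [-0.12328649 -0.87066036 -0.11434614] tool [-724.8 -413.1 -300.7]
via [-303.6 -362.7 -387.6] [-421.2  -50.4   87. ]
up err deg 0.49527591266301196
```

Tilt is now 30.1° at azimuth 57°, 0.5° from the camera's axis. Come back over a high via point.

Request:
drive_tool([
  {"delta_pos": [-10,-12,-10],"turn": 0,"jaw": -1},
  {"delta_pos": [-18,-22,-23],"turn": 0,"jaw": -1},
  {"delta_pos": [-19,-23,-24],"turn": 0,"jaw": -1},
  {"delta_pos": [-19,-23,-24],"turn": 0,"jaw": -1},
  {"delta_pos": [-19,-23,-24],"turn": 0,"jaw": -1},
  {"delta_pos": [-19,-23,-24],"turn": 0,"jaw": -1},
  {"delta_pos": [-19,-23,-24],"turn": 0,"jaw": -1},
  {"delta_pos": [-19,-23,-24],"turn": 0,"jaw": -1},
])

```text
time: 9.03
tool_pos: [0.4521, 0.6452, 0.5649]
tcp_rot: [-1.67, -2.528, -0.818]
wrist_force: [0.4, -0.4, -1.2]
width: 0.612
grip_force: 65.2
```

Request:
drive_tool([
  {"delta_pos": [-19,-23,-24],"turn": 0,"jaw": -1},
  {"delta_pos": [-19,-23,-24],"turn": 0,"jaw": -1},
  {"delta_pos": [-19,-23,-24],"turn": 0,"jaw": -1},
  {"delta_pos": [-19,-23,-24],"turn": 0,"jaw": -1},
  {"delta_pos": [-19,-23,-24],"turn": 0,"jaw": -1},
  {"delta_pos": [-19,-23,-24],"turn": 0,"jaw": -1},
  {"delta_pos": [-19,-23,-24],"turn": 0,"jaw": -1},
  {"delta_pos": [-19,-23,-24],"turn": 0,"jaw": -1},
])

```text
time: 9.7
tool_pos: [0.307, 0.3795, 0.6121]
tcp_rot: [-1.67, -2.529, -0.819]
wrist_force: [0.5, -1.0, -1.3]
width: 0.615
grip_force: 65.2
```

```bash
python3 st.py
cat > tgt.py <<'E'
from workcell import bot
import numpy as np
from scipy.spatial.transform import Rotation as R
s=bot.read_state();M=R.from_rotvec(s['tcp_rot']).as_matrix()
S=np.array([.5175,.1046,.233]);T=S-M@np.array([0,0,.2]);W=np.array([.36,0,.60])
c=R.from_euler('ZY',[.977,-np.pi/6]).as_matrix()
print('to via2',(M.T@(W-s['tool_pos'])*1e3).round(1),'via2->T',(M.T@(T-W)*1e3).round(1),'to T',(M.T@(T-s['tool_pos'])*1e3).round(1),'uperr',np.degrees(np.arccos(-M[:,2]@c[:,2])))
# tin x in tool at grasp: tool x az 113.1, tin yaw 55
d=np.radians(113.1-55);xt=M@np.array([np.cos(d),np.sin(d),0])
yt=np.cross(-M[:,2],xt)
print('signed angle tin x -> cam x about tin z',np.degrees(np.arctan2(c[:,0]@yt,c[:,0]@xt)))
E
python3 tgt.py
```

```text
9.7 q [ 0.806 -0.329  1.851  0.104  1.102  0.38 ] pos [0.307  0.3795 0.6121] tilt 30.25 az 56.8 w 0.615 
 [[-0.434, 0.858, 0.276], [0.856, 0.298, 0.422], [0.279, 0.419, -0.864]]
to via2 [-351.4  -72.7 -134.9] via2->T [-81.3  12.4 204.6] to T [-432.7  -60.3   69.7] uperr 0.4877525229358756
signed angle tin x -> cam x about tin z 1.0662405946094689
```

Request:
drive_tool([
  {"delta_pos": [-35,-7,-14],"turn": 0,"jaw": -1},
  {"delta_pos": [-35,-7,-14],"turn": 0,"jaw": -1},
  {"delta_pos": [-35,-7,-14],"turn": 0,"jaw": -1},
  {"delta_pos": [-35,-7,-14],"turn": 0,"jaw": -1},
  {"delta_pos": [-35,-7,-14],"turn": 0,"jaw": -1},
  {"delta_pos": [-35,-7,-14],"turn": 0,"jaw": -1},
  {"delta_pos": [-35,-7,-13],"turn": 0,"jaw": -1},
  {"delta_pos": [-35,-7,-13],"turn": 0,"jaw": -1},
])

```text
time: 10.37
tool_pos: [0.3497, 0.0778, 0.6065]
tcp_rot: [1.666, 2.529, 0.814]
wrist_force: [1.4, -0.5, -1.9]
width: 0.613
grip_force: 65.2
```

Request:
drive_tool([
  {"delta_pos": [-35,-7,-13],"turn": 0,"jaw": -1},
  {"delta_pos": [-35,-7,-13],"turn": 0,"jaw": -1},
  {"delta_pos": [0,0,0],"turn": 0,"jaw": -1},
])

```text
time: 10.62
tool_pos: [0.3626, -0.0017, 0.6023]
tcp_rot: [1.682, 2.518, 0.803]
wrist_force: [-0.1, 0.6, -1.4]
width: 0.612
grip_force: 65.2
```

```bash
python3 st.py; python3 tgt.py
```

```text
10.62 q [-0.305 -0.495  1.972  0.494  1.506 -0.691] pos [ 0.3626 -0.0017  0.6023] tilt 29.7 az 55.3 w 0.612 
 [[-0.423, 0.861, 0.282], [0.865, 0.292, 0.407], [0.268, 0.417, -0.869]]
to via2 [ 2.  -2.7  2. ] via2->T [-74.6  13.3 205.8] to T [-72.7  10.5 207.8] uperr 0.4508963086294672
signed angle tin x -> cam x about tin z 1.4797441146143495
```

Request:
drive_tool([
  {"delta_pos": [-12,2,34],"turn": 0,"jaw": -1},
  {"delta_pos": [-12,2,34],"turn": 0,"jaw": -1},
  {"delta_pos": [-12,2,34],"turn": 0,"jaw": -1},
  {"delta_pos": [-12,2,34],"turn": 0,"jaw": -1},
  {"delta_pos": [-10,1,30],"turn": 0,"jaw": -1},
  {"delta_pos": [-8,1,22],"turn": 0,"jaw": -1},
  {"delta_pos": [-5,0,14],"turn": 0,"jaw": -1},
  {"delta_pos": [-2,0,6],"turn": 0,"jaw": -1},
])

```text
time: 11.28
tool_pos: [0.46, 0.0318, 0.4035]
tcp_rot: [-1.671, -2.533, -0.808]
wrist_force: [-0.7, 0.7, -2.0]
width: 0.617
grip_force: 65.1
```

```bash
python3 st.py; python3 tgt.py
python3 - <<'E'
from workcell import bot
import cv2,numpy as np
a=bot.read_camera("top")["pixels"][140:260,160:280,::-1];b=bot.read_camera("scene")["pixels"][120:240,230:350,::-1]
cv2.imwrite("pics/s1.png",np.hstack([cv2.resize(a,(400,400),interpolation=2),cv2.resize(b,(400,400),interpolation=2)]))
E
```

```text
11.28 q [-0.158 -0.232  2.152  0.547  1.06  -0.796] pos [0.46   0.0318 0.4035] tilt 29.82 az 56.7 w 0.617 
 [[-0.434, 0.859, 0.273], [0.858, 0.301, 0.416], [0.275, 0.414, -0.868]]
to via2 [  70.1  -14.1 -211. ] via2->T [-79.5  14.7 204.9] to T [-9.3  0.6 -6.1] uperr 0.41921381465213475
signed angle tin x -> cam x about tin z 1.003715145684844
```

View pics/s1.png

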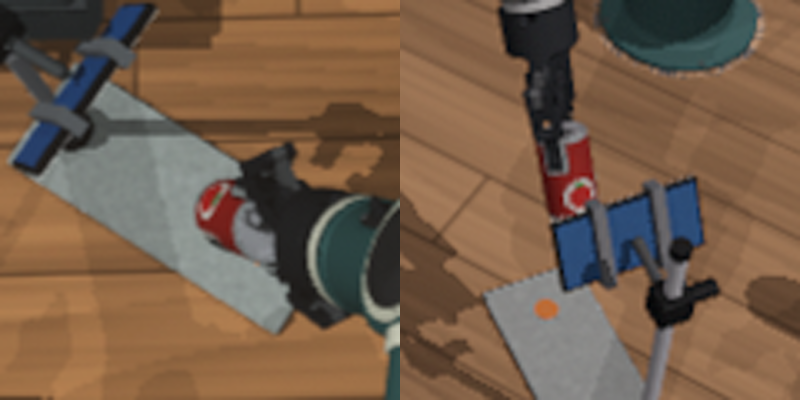

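The top view shows the tin leaning in front of the phone with its picture at crop (213,203) facing the lens; the scene view shows the picture at (578,193), clear of the phone. Small correction, then hold.

Request:
drive_tool([
  {"delta_pos": [-6,0,-4],"turn": 0,"jaw": -1},
  {"delta_pos": [-3,0,-2],"turn": 0,"jaw": -1},
  {"delta_pos": [0,0,0],"turn": 0,"jaw": -1},
  {"delta_pos": [0,0,0],"turn": 0,"jaw": -1},
])

```text
time: 11.72
tool_pos: [0.4626, 0.0205, 0.4071]
tcp_rot: [-1.674, -2.531, -0.809]
wrist_force: [-0.2, 0.2, -2.1]
width: 0.615
grip_force: 65.2
```

```bash
python3 st.py; python3 tgt.py
python3 - <<'E'
from workcell import bot
from h import *
from scipy.optimize import least_squares
from scipy.spatial.transform import Rotation as R
t,s=load("top0"),load("scene0");P0=np.array([.46,.0318,.4035]);M=R.from_rotvec([-1.671,-2.533,-.808]).as_matrix()
r=least_squares(lambda X:np.r_[proj(t,X)[0]-[223.9,200.9],proj(s,X)[0]-[283.4,177.9]],[.52,.1,.23]);print('picture',r.x,r.fun.round(1))
v=M.T@(r.x-P0);print('in tool',v)
print('camera frame', R.from_euler('ZY',[.977,-np.pi/6]).inv().apply(r.x-np.array([.595,.2195,.3133])))
E
```

```text
11.72 q [-0.184 -0.227  2.142  0.549  1.076 -0.815] pos [0.4626 0.0205 0.4071] tilt 29.87 az 56.6 w 0.615 
 [[-0.432, 0.859, 0.274], [0.859, 0.299, 0.416], [0.275, 0.415, -0.867]]
to via2 [  79.8  -14.2 -203.9] via2->T [-79.3  14.4 204.9] to T [0.6 0.1 1. ] uperr 0.3533070525951746
signed angle tin x -> cam x about tin z 1.1076279416228272
picture [0.5216941  0.13300501 0.23948267] [ 0.3 -0.2  0.5  0.1]
in tool [0.01499709 0.01550747 0.20120861]
camera frame [-0.13451362  0.01236264 -0.00757544]
```

Request:
drive_tool([
  {"delta_pos": [0,0,0],"turn": 0,"jaw": -1},
  {"delta_pos": [0,0,0],"turn": 0,"jaw": -1},
  {"delta_pos": [0,0,0],"turn": 0,"jaw": -1},
  {"delta_pos": [0,0,0],"turn": 0,"jaw": -1},
  {"delta_pos": [0,0,0],"turn": 0,"jaw": -1},
  {"delta_pos": [0,0,0],"turn": 0,"jaw": -1},
  {"delta_pos": [0,0,0],"turn": 0,"jaw": -1},
  {"delta_pos": [0,0,0],"turn": 0,"jaw": -1},
])

```text
time: 12.38
tool_pos: [0.4623, 0.0211, 0.4053]
tcp_rot: [-1.672, -2.53, -0.807]
wrist_force: [-0.6, -0.4, -1.3]
width: 0.615
grip_force: 65.2
```

Run:
```python
from workcell import bot
from h import *
from scipy.spatial.transform import Rotation as R
t,s=bot.read_camera("top"),bot.read_camera("scene");q=bot.read_state();M=R.from_rotvec(q['tcp_rot']).as_matrix();p=q['tool_pos']
out=[]
for c,k in((t,'top'),(s,'scene')):
    base=proj(c,p+M@[0,0,.2])[0]; x0,y0=(base-25).astype(int)
    big=cv2.resize(c["pixels"][y0:y0+50,x0:x0+50,::-1],(400,400),interpolation=cv2.INTER_CUBIC)
    ims=[]
    for d,col in((46,(255,0,0)),(58,(0,255,0)),(70,(0,255,255))):
        th=np.linspace(0,2*np.pi,40);a=np.radians(d)+.017*np.cos(th)/.027
        X=p+np.c_[.027*np.cos(a),.027*np.sin(a),.2+.017*np.sin(th)]@M.T
        uv=((proj(c,X)-[x0,y0]+.5)*8).astype(int); cv2.polylines(big,[uv],True,col,1)
    for z in(.137,.227):
        X=p+np.c_[.027*np.cos(th),.027*np.sin(th),0*th+z]@M.T
        cv2.polylines(big,[((proj(c,X)-[x0,y0]+.5)*8).astype(int)],True,(255,255,255),1)
    out.append(big)
cv2.imwrite("pics/ov.png",np.hstack(out));print(q['time'],q['joint_vel'].round(3))
```

```text
12.4833 [-0.001  0.    -0.003 -0.001 -0.001 -0.   ]
```

View pics/ov.png

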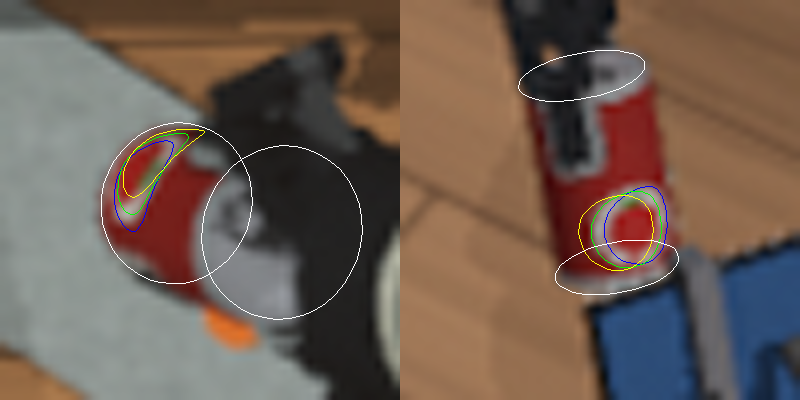

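The overlay matches the tin well. The picture lies between the green and blue outlines, about 5° from square, well inside the 14° allowed. Trim that and hold another second.

Request:
drive_tool([
  {"delta_pos": [0,0,0],"turn": 0.04,"jaw": -1},
  {"delta_pos": [0,0,0],"turn": 0.04,"jaw": -1},
  {"delta_pos": [0,0,0],"turn": 0,"jaw": -1},
  {"delta_pos": [0,0,0],"turn": 0,"jaw": -1},
  {"delta_pos": [0,0,0],"turn": 0,"jaw": -1},
  {"delta_pos": [0,0,0],"turn": 0,"jaw": -1},
  {"delta_pos": [0,0,0],"turn": 0,"jaw": -1},
  {"delta_pos": [0,0,0],"turn": 0,"jaw": -1},
])

```text
time: 13.15
tool_pos: [0.4623, 0.0211, 0.4054]
tcp_rot: [-1.76, -2.445, -0.801]
wrist_force: [-0.5, 0.1, -2.3]
width: 0.617
grip_force: 65.2
```

Request:
drive_tool([
  {"delta_pos": [0,0,0],"turn": 0,"jaw": -1},
  {"delta_pos": [0,0,0],"turn": 0,"jaw": -1},
  {"delta_pos": [0,0,0],"turn": 0,"jaw": -1},
  {"delta_pos": [0,0,0],"turn": 0,"jaw": -1},
  {"delta_pos": [0,0,0],"turn": 0,"jaw": -1},
  {"delta_pos": [0,0,0],"turn": 0,"jaw": -1},
  {"delta_pos": [0,0,0],"turn": 0,"jaw": -1},
  {"delta_pos": [0,0,0],"turn": 0,"jaw": -1},
])

```text
time: 13.82
tool_pos: [0.4623, 0.0211, 0.4053]
tcp_rot: [-1.76, -2.445, -0.801]
wrist_force: [-0.2, -0.3, -1.6]
width: 0.614
grip_force: 65.2
```

Request:
drive_tool([
  {"delta_pos": [0,0,0],"turn": 0.098,"jaw": -1},
  {"delta_pos": [0,0,0],"turn": 0.098,"jaw": -1},
  {"delta_pos": [0,0,0],"turn": 0.098,"jaw": -1},
  {"delta_pos": [0,0,0],"turn": 0.098,"jaw": -1},
  {"delta_pos": [0,0,0],"turn": 0.098,"jaw": -1},
  {"delta_pos": [0,0,0],"turn": 0.098,"jaw": -1},
  {"delta_pos": [0,0,0],"turn": 0.098,"jaw": -1},
  {"delta_pos": [0,0,0],"turn": 0.098,"jaw": -1},
])

```text
time: 14.48
tool_pos: [0.4623, 0.0211, 0.4054]
tcp_rot: [-2.418, -1.49, -0.683]
wrist_force: [0.4, 0.5, -1.5]
width: 0.611
grip_force: 65.2
```

Request:
drive_tool([
  {"delta_pos": [0,0,0],"turn": 0.098,"jaw": -1},
  {"delta_pos": [0,0,0],"turn": 0.098,"jaw": -1},
  {"delta_pos": [0,0,0],"turn": 0.098,"jaw": -1},
  {"delta_pos": [0,0,0],"turn": 0.098,"jaw": -1},
  {"delta_pos": [0,0,0],"turn": 0.098,"jaw": -1},
  {"delta_pos": [0,0,0],"turn": 0.098,"jaw": -1},
  {"delta_pos": [0,0,0],"turn": 0.098,"jaw": -1},
  {"delta_pos": [0,0,0],"turn": 0.098,"jaw": -1},
])

```text
time: 15.15
tool_pos: [0.4623, 0.0211, 0.4054]
tcp_rot: [-2.681, -0.433, -0.485]
wrist_force: [0.0, -0.4, -2.6]
width: 0.611
grip_force: 65.2
```

Request:
drive_tool([
  {"delta_pos": [0,0,0],"turn": 0,"jaw": -1},
  {"delta_pos": [0,0,0],"turn": 0,"jaw": -1},
  {"delta_pos": [0,0,0],"turn": 0,"jaw": -1},
  {"delta_pos": [0,0,0],"turn": 0,"jaw": -1},
  {"delta_pos": [0,0,0],"turn": 0,"jaw": -1},
  {"delta_pos": [0,0,0],"turn": 0,"jaw": -1},
])

```text
time: 15.65
tool_pos: [0.4623, 0.0211, 0.4054]
tcp_rot: [-2.68, -0.441, -0.487]
wrist_force: [0.6, -0.3, -0.6]
width: 0.615
grip_force: 65.2
```

```bash
python3 st.py; python3 tgt.py
python3 - <<'E'
from workcell import bot
from h import *
from scipy.spatial.transform import Rotation as R
t,s=bot.read_camera("top"),bot.read_camera("scene");q=bot.read_state();M=R.from_rotvec(q['tcp_rot']).as_matrix();p=q['tool_pos']
out=[]
for c in(t,s):
    base=proj(c,p+M@[0,0,.2])[0]; x0,y0=(base-25).astype(int)
    big=cv2.resize(c["pixels"][y0:y0+50,x0:x0+50,::-1],(400,400),interpolation=cv2.INTER_CUBIC)
    a=np.radians(52-90)+np.array([-1,1,1,-1])*.014/.027
    X=p+np.c_[.027*np.cos(a),.027*np.sin(a),.2+.018*np.array([-1,-1,1,1])]@M.T
    cv2.polylines(big,[((proj(c,X)-[x0,y0]+.5)*8).astype(int)],True,(0,255,0),1); out.append(big)
cv2.imwrite("pics/ov2.png",np.hstack(out));print(q['joint_vel'].round(3))
E
```

```text
15.65 q [-0.183 -0.225  2.144  0.549  1.076  0.832] pos [0.4623 0.0211 0.4054] tilt 29.8 az 57.0 w 0.615 
 [[0.891, 0.365, 0.271], [0.233, -0.879, 0.417], [0.39, -0.308, -0.868]]
to via2 [ -20.1  -78.7 -205.4] via2->T [ 21.5  78.6 204.7] to T [ 1.4 -0.2 -0.6] uperr 0.5305697476678507
signed angle tin x -> cam x about tin z 95.51887925059062
[ 0.001  0.002 -0.    -0.002 -0.     0.002]
```

View pics/ov2.png

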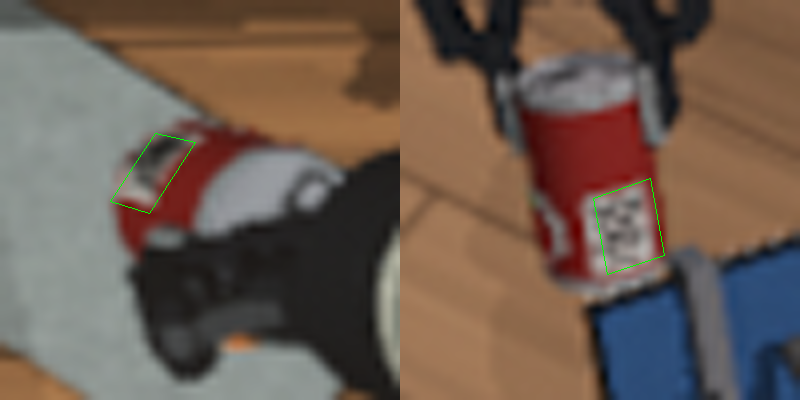

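The white use-by panel lies on its predicted outline in both views (scene crop (625,230)), facing the lens within a few degrees, and the arm is still. I'm handing it in.

```bash
python3 -c "
from workcell import bot
print(bot.finish_job())"
```

```text
the job is handed in; nothing more can be done
None
```

I held the red tin at the show spot with its picture to the lens for over a second, turned it a quarter turn to show the use-by panel, and handed the job in at about 16 s with it still gripped and motionless; the hand-in gave no verdict.

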